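# Park the coin bank snugly in its corner stop

## Task

Push the blue coin bank along the console into the L-shaped brass corner stop, so that it stands square, snug against both the back plate and the side plate. Keep it flat on the console (do not lift or tip it), do not press its red release button, and leave the other things on the console where they are.

Things in the scene. Friction and masses are not known exactly. Their poses are not given: they have to be found in the camera images.
- bank_center (a point): centre (37.5 mm up) of a loose blue plastic coin bank, a box 95 mm along its x, 120 mm along its y, 75 mm tall, 0.3 to 0.65 kg, too wide for most grippers. White coin door on its front (-x); a red button stands 7.5 mm above the top, 18 mm frontward of the centre. It starts in front (-x) and left (+y) of its parked place, up to 0.4 rad askew to the stop, clear of both plates
- corner: brass L-shaped corner stop fixed to the console, plates 40 mm high, turned up to 0.2 rad. Origin: on the console at the inner corner where the plates' inner faces meet. Back plate: 186 mm along +y, inner face x = 0. Side plate: 130 mm along -x, inner face y = 0. Open quarter: -x, +y; 3 mm flanges lie outside. Parked, the bank (front to -x) has its centre at x = -47.5 mm, y = +60 mm in this frame
- release (a joint): travel of the red release button on the bank's top, m: 0 out, 0.005 fully in; spring 1.8 to 4.8 N
- dish: bystander: round terracotta dish, 110 mm across, 35 mm high; origin under its centre
- case: bystander: dark brown sunglasses case 155 x 58 x 40 mm, long along its x; origin under its centre
- cologne_mid (a point): bystander: amber cologne bottle 48 mm across, 130 mm tall; point at its centre, half-way up
- file: bystander: chrome nail file about 153 x 14 x 5 mm, long along its x; origin under its centre
- clip: bystander: black plastic hair clip about 75 x 40 x 20 mm, long along its x; origin under its centre
- opener: bystander: flat steel bottle opener about 124 x 41 x 5 mm, long along its x; origin under its middle
- bank: the same coin bank; origin at the centre of its underside, axes as above

How it is judged (in metres and radians):
At the end, for the whole second after the job is handed in: The bank rests flat and still on the console, with its back within 5 mm of the back plate and its side within 5 mm of the side plate, square to them within 0.06 rad; every bystander is within 20 mm of where it started (x of bank_center in the frame of corner between -0.0525 and -0.0425 m and y of bank_center in the frame of corner between 0.055 and 0.065 m and angle between the x axis of bank_center and the x axis of corner, either way round below 0.06 rad and angle between bank_center's own z axis and vertical below 0.05 rad and height (world z) of bank_center below 0.0425 m and linear speed of bank below 0.01 m/s and distance of each of dish, case, file, clip, opener, cologne_mid from where it was at the start of the episode below 0.02 m); the robot touches nothing.
It fails at once if the coin bank is lifted more than 12 mm (height (world z) of bank_center above 0.0495 m).
It fails at once if the coin bank is tipped by more than 0.2 rad (angle between bank_center's own z axis and vertical above 0.2 rad).
It fails at once if the release button is pressed (more than 2.5 mm) (value of joint release above 0.0025 m).
It fails at once if another thing on the console is moved more than 20 mm (distance of any of dish, case, file, clip, opener, cologne_mid from where it was at the start of the episode above 0.02 m).
It also fails if it takes over 48 s, if anything falls off the work surface, if the arm or the gripper's body presses on something with over 40 N, if the wrist force passes 120 N, or if a joint passes its speed limit or range.

## Robot

A 6-joint arm with a two-finger parallel gripper is mounted at the origin on the work surface. World frame = base frame: x ahead of the robot, y to its left, z up, the work surface at z = 0. Lengths are in m, angles in degrees, forces in N, time in s.
With the tool pointing down it reaches from about 0.25 to 0.725 m from the base axis. Payload 9.7 kg.
Tool frame: the origin (TCP) lies on the centre line of the jaws, within the pads' length; the fingertips stand 19 mm ahead of it and the grasp point (between the pads) is the TCP; z points along the fingers, y is the direction in which the jaws open and shut (so a half turn about z gives the same grasp; the last joint's range is limited). The gripper opens to 85 mm and grips with 20 to 120 N. Pads are 22 mm wide; open, the fingers measure 114 mm over their backs; the gripper's body (76 mm by 85 mm) begins 54 mm behind the grasp point. The pads swing forward as they close: fully open they stand 13 mm farther back than shut.
Start: joints at [67.323, 4.979, 10.078, 95.1, 0, 90], TCP at [0.212, 0.507, 0.25] pointing down, gripper open.
Joint ranges: [-179.16, 179.16], [-48.56, 103.87], [-65.8, 70.77], [-126.05, 130.52], [-82.76, 87.17], [-180, 180]. Speed limits (degrees/s): [127.2, 127.2, 147.25, 180, 180, 180].

## Interface

Orientations are given as [roll, pitch, yaw] about the fixed x, y, z axes, in that order (R = Rz(yaw) Ry(pitch) Rx(roll)).
In Python, from workcell import bot gives the robot as it stands.
- The arm moves only by the tool servo_tool, never from a script. Its argument "motion" is a list that holds one entry, the list of rows, each a list of 6 numbers: the shift along the tool's x, y, z in mm, then the turn, a rotation vector about the tool's x, y, z in rad. A call has 1 to 5 rows; each row shifts and turns the commanded pose from where the row before left it, along the tool's axes as they then stand; what a row does not reach is not made up. A row lasts 1/10 s, in which the tool goes at most 50 mm and 8.59 degrees, less where a joint would pass 70% of its speed; a pose out of reach is approached as far as the arm can. A call is refused whole if a number of a shift passes 50 or a number of a turn 0.15, either way. A call with a gripper value outside its range is refused whole. "gripper" is the finger opening in mm, from 0 to 85.4, set as the call begins (left out, the last holds). The fingers move at their own pace and stop on an object; "newtons" is the grip in N (left out, the last holds). Time passes only in rows, so rows that do not move let the fingers close. It gives the time, the measured TCP pose, the force and the opening at its end, in the units of the state.
- bot.get_obs(): the state, without advancing time (a new reading comes with each control period).
- bot.camera(name): name is "scene" or "top" or "wrist"; returns a dict with "color" (480x640x3 uint8, red, green, blue), "fx", "fy", "cx", "cy" (pixels), "R" (3x3) and "t" (3): a world point X has camera coordinates R X + t. Camera axes: x right, y down, z forward; pixel columns grow to the right and rows downward; lengths in m; the calibration is good to about 2 mm. A picture is of the moment at which its call begins. There is no depth.
- bot.job_done(): hands the job in, once; it reports no verdict.
Trained networks look in a picture, given as the dict that the camera call returned (one of the last four; its "shot" number tells which), for a name from the list of things; names that differ only in an ending like _2 or _b are one class to them, and where a whole thing is asked for, a point or a joint stands for the part that bears it (a point fixed in the world has none). Each returns a list of dicts, best first, with "confidence" (0 to 1); they miss things now and then, are a little off and sometimes report something else, mostly with a low value. They report only what shows in the picture. A call takes as long as a camera call.
- bot.look_for(picture, label): "rect" ([left, top, width, height] in pixels, round what is visible of it).
The state is a dict: "time": time; "q": joint angles; "qd": joint speeds; "joint_efforts": joint torques, N m; "ee_pos": TCP position; "tcp_rot": TCP orientation; "wrist_force": force on the tool from outside, world axes, zero at the start; "torque": the same for the moment, N m; "opening": finger opening in m.
Only numpy, scipy, OpenCV 4.12 (cv2) and the standard library are available. Lean on these libraries where they do the work, as an engineer would, in place of code of your own. Each camera call takes 0.05 s, during which the arm holds its last target.

## Working session

There is one attempt and no reset: what is moved stays moved. The work goes in short steps, Python scripts to look and compute and a tool call to move; the robot and the scene stay as the last step left them, time stands still between calls to the robot, and variables do not carry over. Pictures are saved under pics/ and viewed, and the job is handed in when it is done.

Besides the shell and the picture viewer there is one more tool, called after "Emit:" as name([rows], argument=value, ...), one row to a line, values as JSON. servo_tool: Moves the arm, as the interface text tells. Its arguments: {"type":"object","properties":{"motion":{"type":"array","items":{"type":"array","items":{"type":"array","items":{"type":"number"}}}},"gripper":{"type":"number"},"newtons":{"type":"number"}},"required":["motion"]}

```bash
mkdir -p pics; ls; cat > h.py <<'E'
from workcell import bot
import cv2,numpy as np,pickle
def snap(n,name):
    p=bot.camera(n); cv2.imwrite(f'pics/{name}.png',p['color'][:,:,::-1]); pickle.dump(p,open(f'{name}.pkl','wb')); return p
def ray(p,u,v,z):
    d=p['R'].T@np.array([(u-p['cx'])/p['fx'],(v-p['cy'])/p['fy'],1]); c=-p['R'].T@p['t']
    return c+d*(z-c[2])/d[2]
def proj(p,X):
    c=p['R']@np.array(X)+p['t']; return p['fx']*c[0]/c[2]+p['cx'],p['fy']*c[1]/c[2]+p['cy']
E
python3 - <<'E'
from h import *
for n in ['top','scene']:
    p=snap(n,n+'0'); print(n,p['fx'],-p['R'].T@p['t'])
    for l in ['bank','corner','release','dish','case','cologne_mid','file','clip','opener']:
        print(l,[(np.round(r['rect']),round(r['confidence'],2)) for r in bot.look_for(p,l)[:2]])
print(bot.get_obs())
E
```

```text
pics
top 570.8696216713826 [ 0.27939795 -0.02378503  1.60306185]
bank [(array([267., 191.,  60.,  49.]), 0.63)]
corner [(array([293., 167.,  75.,  58.]), 0.75)]
release []
dish [(array([170., 230.,  34.,  38.]), 0.82), (array([269., 190.,  58.,  47.]), 0.6)]
case [(array([170., 160.,  28.,  54.]), 0.77)]
cologne_mid [(array([161., 302.,  24.,  17.]), 0.79)]
file [(array([416., 248.,   6.,  54.]), 0.54)]
clip [(array([458., 265.,  22.,  32.]), 0.66)]
opener [(array([459., 179.,  11.,  41.]), 0.52)]
scene 552.2690959854725 [ 1.01173931 -0.79974948  0.77539501]
bank [(array([326., 217.,  71.,  67.]), 0.8), (array([307., 268., 119.,  66.]), 0.3)]
corner [(array([309., 268., 117.,  68.]), 0.68)]
release []
dish [(array([367., 167.,  39.,  26.]), 0.97)]
case [(array([424., 184.,  65.,  37.]), 0.83)]
cologne_mid [(array([328., 122.,  21.,  47.]), 0.75)]
file [(array([176., 309.,  55.,  38.]), 0.9)]
clip [(array([120., 349.,  32.,  36.]), 0.82), (array([364., 168.,  42.,  27.]), 0.7)]
opener [(array([220., 397.,  60.,  62.]), 0.85), (array([173., 307.,  58.,  38.]), 0.56)]
{'time': 1.0, 'q': array([6.73222595e+01, 4.97846600e+00, 1.00766519e+01, 9.50995200e+01,
       3.00937774e-04, 9.00021816e+01]), 'qd': array([-0.05937506, -0.03938538,  0.04549088,  0.04855467,  0.00655925,
        0.06144563]), 'joint_efforts': array([ 3.29014540e-03, -5.20108724e+01,  4.64871812e+01,  1.45179474e-03,
        2.51865740e-04,  1.10495941e-05]), 'ee_pos': array([0.21204484, 0.50746682, 0.25027431]), 'tcp_rot': array([-1.79998666e+02, -3.00886977e-04,  1.57320078e+02]), 'wrist_force': array([-0.0872655 ,  0.48006987, -0.39561763]), 'torque': array([ 0.01286221,  0.02785268, -0.06829251]), 'opening': 0.08558472669936992}
```

```bash
python3 - <<'E'
import cv2
a=cv2.imread('pics/top0.png');b=cv2.imread('pics/scene0.png')
cv2.imwrite('pics/topc.png',cv2.resize(a[150:260,240:390],None,fx=5,fy=5,interpolation=2))
cv2.imwrite('pics/scc.png',cv2.resize(b[200:350,290:440],None,fx=4,fy=4,interpolation=2))
E
```

```text
(no output)
```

View pics/top0.png

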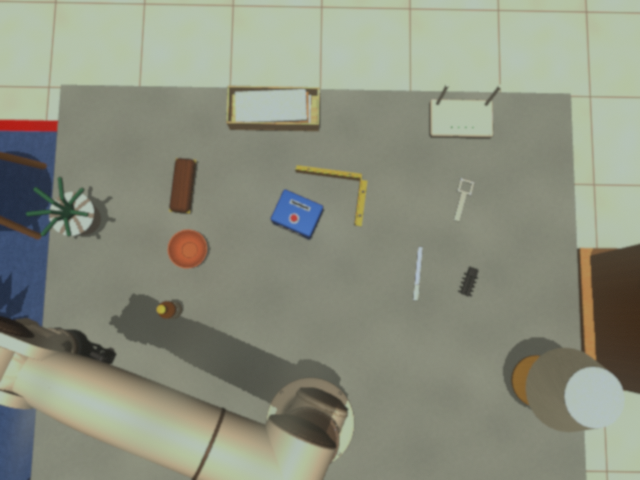

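View pics/topc.png

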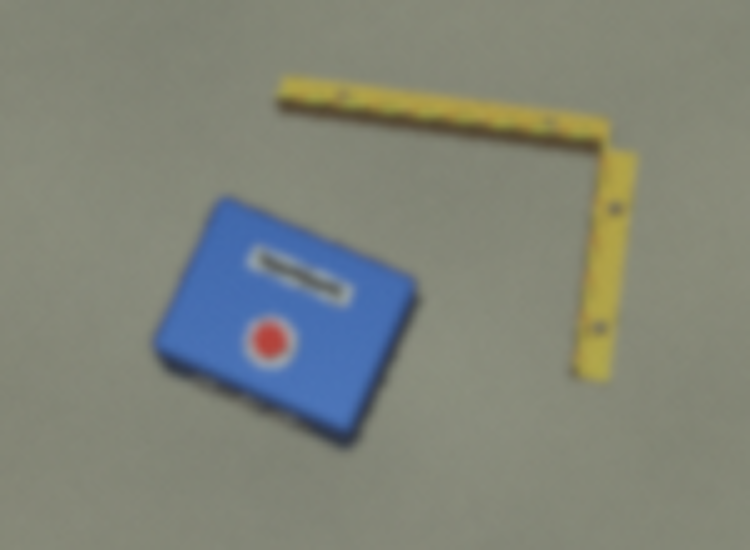

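View pics/scc.png

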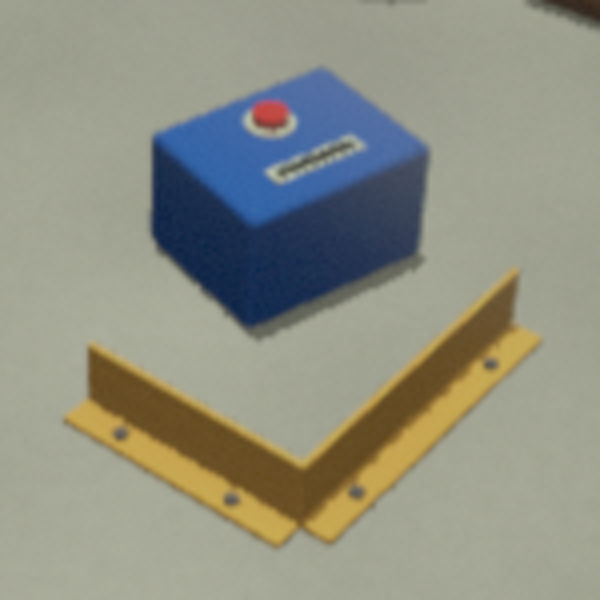

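View pics/scene0.png

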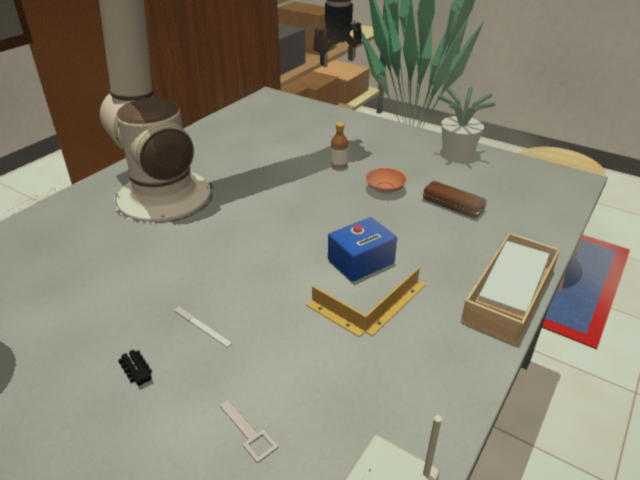

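```bash
cat > fit.py <<'E'
from h import *
from scipy.optimize import least_squares
T=pickle.load(open('top0.pkl','rb'));S=pickle.load(open('scene0.pkl','rb'))
ct=lambda u,v:((u+.5)/5-.5+240,(v+.5)/5-.5+150)
cs=lambda u,v:((u+.5)/4-.5+290,(v+.5)/4-.5+200)
a,b=.0475,.06
bank=[(T,ct(225,197),(a,b,.075)),(T,ct(418,280),(a,-b,.075)),(T,ct(350,432),(-a,-b,.075)),(T,ct(157,343),(-a,b,.075)),
(S,cs(322,68),(-a,b,.075)),(S,cs(252,225),(a,-b,.075)),(S,cs(428,152),(a,b,.075)),(S,cs(153,137),(-a,-b,.075)),(S,cs(252,325),(a,-b,0))]
cor=[(T,ct(278,102),(0,.186,.04)),(T,ct(603,143),(0,0,.04)),(T,ct(575,375),(-.13,0,.04)),
(S,cs(518,270),(0,.186,.04)),(S,cs(302,465),(0,0,.04)),(S,cs(90,345),(-.13,0,.04))]
def f(pts,ini):
    def r(q):
        c,s=np.cos(q[2]),np.sin(q[2]);o=[]
        for P,uv,X in pts:
            o+=list(np.array(proj(P,(q[0]+c*X[0]-s*X[1],q[1]+s*X[0]+c*X[1],X[2])))-uv)
        return np.array(o)
    z=least_squares(r,ini,loss='soft_l1'); print(np.round(r(z.x).reshape(-1,2),1).tolist()); return z.x
B=f(bank,[.45,0,-.4]);C=f(cor,[.55,-.1,-.1])
print('bank',B,'corner',C)
c,s=np.cos(C[2]),np.sin(C[2]);R=np.array([[c,-s],[s,c]])
print('bank in corner',R.T@(B[:2]-C[:2])*1000,B[2]-C[2]); print('target',C[:2]+R@[-.0475,.06], 'tgt face',C[:2]+R@[-.095,.06])
for l,z in [('dish',.0175),('case',.02),('cologne_mid',.065)]:
    pass
for l,(u,v) in dict(dish=(187,249),case=(184,187),col=(167,310),file=(419,275)).items(): print(l,ray(T,u,v,.03).round(3))
E
python3 fit.py
```

```text
[[-0.4, -1.9], [1.2, -1.0], [0.6, 0.2], [-1.2, 0.2], [0.2, -1.2], [-0.0, 0.0], [1.3, -1.2], [-1.7, -1.0], [-1.4, 2.8]]
[[0.1, -2.0], [0.8, -1.2], [0.3, -2.3], [-1.2, -0.7], [-0.5, -1.1], [0.1, -1.1]]
bank [ 0.5666579   0.04544606 -0.3997742 ] corner [ 0.67456495 -0.12966277 -0.12193545]
bank in corner [-128.40494203  160.68354235] -0.27783874902510214
target [ 0.63471564 -0.06433067] tgt face [ 0.58756832 -0.05855308]
dish [0.464 0.35  0.03 ]
case [0.639 0.367 0.03 ]
col [0.295 0.397 0.03 ]
file [ 0.403 -0.293  0.03 ]
```

Emit:
servo_tool([
  [[0, 0, 0, 0, 0, -0.137], [0, 0, 0, 0, 0, -0.137], [-28, -38, 0, 0, 0, 0], [-28, -38, 0, 0, 0, 0], [-28, -38, 0, 0, 0, 0]],
], gripper=70)

```text
time: 1.5
ee_pos: [0.2819, 0.3828, 0.2501]
tcp_rot: [-180.0, 0.0, 173.1]
wrist_force: [0.6, 0.4, 0.4]
opening: 0.0699
```

Emit:
servo_tool([
  [[-28, -38, 0, 0, 0, 0], [-28, -38, 0, 0, 0, 0], [-28, -38, 0, 0, 0, 0], [-28, -38, 0, 0, 0, 0], [-28, -38, 0, 0, 0, 0]],
])

```text
time: 2.0
ee_pos: [0.398, 0.1767, 0.2506]
tcp_rot: [180.0, 0.0, 173.0]
wrist_force: [0.6, 0.7, 0.2]
opening: 0.0698
```

Emit:
servo_tool([
  [[-28, -38, 0, 0, 0, 0], [-28, -38, 0, 0, 0, 0], [0, 0, 0, 0, 0, 0]],
])

```text
time: 2.3
ee_pos: [0.4455, 0.0921, 0.25]
tcp_rot: [-179.9, 0.0, 172.7]
wrist_force: [-0.0, -0.4, -0.0]
opening: 0.07
```

```bash
cat >> h.py <<'E'
C=np.array([ 0.67456,-0.12966,-0.12194])
def incor(p):
    c,s=np.cos(C[2]),np.sin(C[2]); return np.array([[c,s],[-s,c]])@(np.array(p)[:2]-C[:2])
E
python3 - <<'E'
from h import *
o=bot.get_obs();print(o['time'],o['ee_pos'],o['tcp_rot'],o['q'].round(1),incor(o['ee_pos'])*1000,o['wrist_force'])
snap('wrist','w1');snap('top','t1')
E
```

```text
2.3 [0.44553931 0.09207856 0.24996066] [-1.79942151e+02  1.89693390e-02  1.72686842e+02] [11.7 -8.  -2.6 95.3 -0.1 19. ] [-254.29194405  192.23441925] [-0.02390482 -0.37417535 -0.0046206 ]
```

View pics/w1.png

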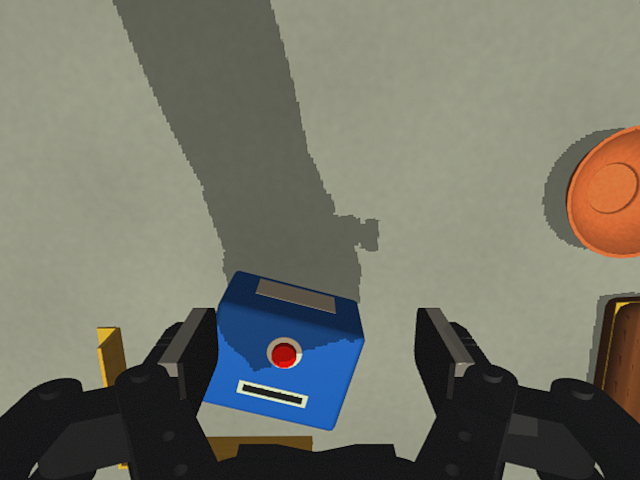

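View pics/t1.png

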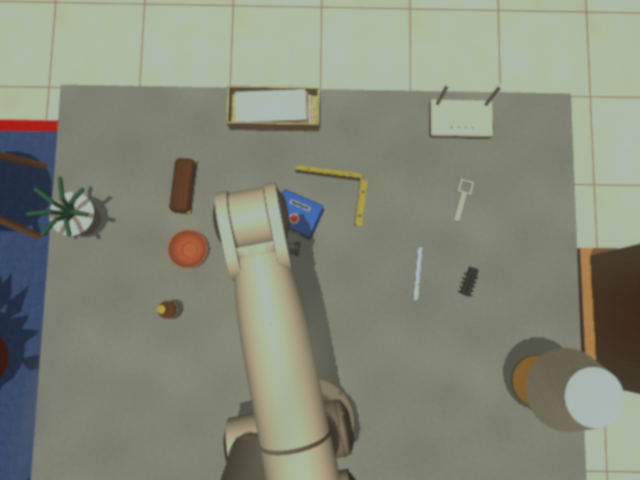

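```bash
cat >> h.py <<'E'
def overlay(p,name,B,Cc=C,scale=1):
    im=p['color'][:,:,::-1].copy()
    def tr(q,X): 
        c,s=np.cos(q[2]),np.sin(q[2]); return (q[0]+c*X[0]-s*X[1],q[1]+s*X[0]+c*X[1],X[2])
    def ln(q,X,Y,col): 
        a,b=[tuple(int(round(v)) for v in proj(p,tr(q,Z))) for Z in (X,Y)]; cv2.line(im,a,b,col,1)
    a,b=.0475,.06
    P=[(-a,-b),(-a,b),(a,b),(a,-b)]
    for z in (0,.075):
        for i in range(4): ln(B,P[i]+(z,),P[(i+1)%4]+(z,),(0,255,0))
    for z in (0,.04):
        ln(Cc,(0,0,z),(0,.186,z),(255,0,255));ln(Cc,(0,0,z),(-.13,0,z),(255,0,255))
    cv2.imwrite(f'pics/{name}.png',im)
E
python3 - <<'E'
from h import *
overlay(pickle.load(open('w1.pkl','rb')),'w1o',[.56666,.04545,-.39977])
E
```

```text
(no output)
```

View pics/w1o.png

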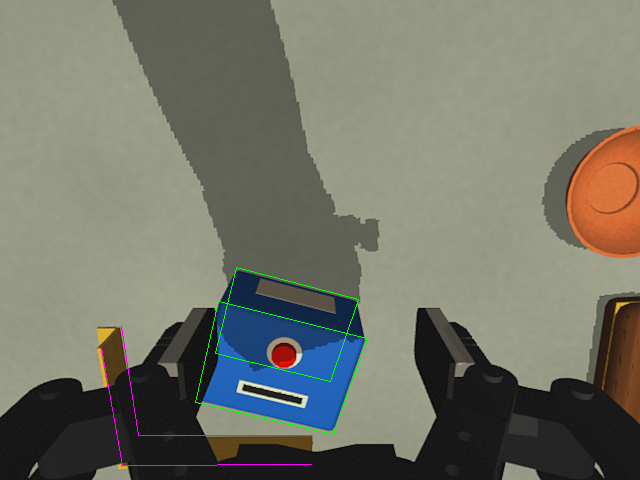

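Emit:
servo_tool([
  [[-14, -31, 35, 0, 0, 0], [0, 0, 45, 0, 0, -0.005], [0, 0, 45, 0, 0, 0], [0, 0, 45, 0, 0, 0], [0, 0, 35, 0, 0, 0]],
])

```text
time: 2.9
ee_pos: [0.4525, 0.0652, 0.0429]
tcp_rot: [-180.0, -0.1, 173.4]
wrist_force: [0.1, 0.2, 0.3]
opening: 0.0699
```

Emit:
servo_tool([
  [[0, 0, 0, 0, 0, 0], [0, 0, 0, 0, 0, 0]],
])

```text
time: 3.1
ee_pos: [0.4537, 0.0648, 0.0462]
tcp_rot: [180.0, -0.0, 173.4]
wrist_force: [0.2, -0.9, 1.3]
opening: 0.0701
```

```bash
cat > st.py <<'E'
from h import *
import sys
n=sys.argv[1]
o=bot.get_obs();print(o['time'],o['ee_pos'].round(4),o['tcp_rot'].round(2),o['q'].round(0),(incor(o['ee_pos'])*1000).round(1),o['wrist_force'].round(1))
a=snap('wrist','w'+n)['color'];b=snap('scene','s'+n)['color']
c=cv2.resize(b[150:350,240:500],(520,400),interpolation=2)
d=cv2.resize(a,(280,210)) if 0 else cv2.resize(a,(270,203))
im=np.zeros((400,790,3),np.uint8);im[:,:520]=c;im[:203,520:]=d
cv2.imwrite(f'pics/m{n}.png',im[:,:,::-1])
E
python3 st.py 2
```

```text
3.1 [0.4537 0.0648 0.0462] [ 1.8000e+02 -1.0000e-02  1.7341e+02] [  8.  -6. -24.  73.   0.  15.] [-242.9  166.2] [ 0.2 -0.9  1.3]
```

View pics/m2.png

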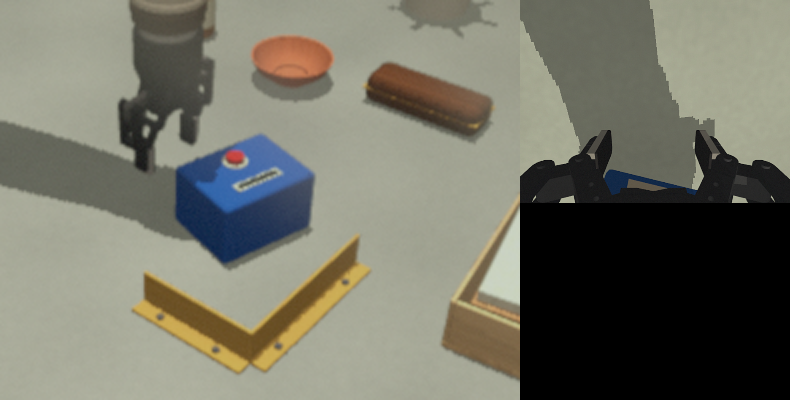

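Emit:
servo_tool([
  [[-15, -4, 0, 0, 0, 0], [-15, -2, 0, 0, 0, 0.007], [-10, 0, 0, 0, 0, 0], [-10, 0, 0, 0, 0, 0], [-10, 0, 0, 0, 0, 0]],
])

```text
time: 3.7
ee_pos: [0.5129, 0.0503, 0.047]
tcp_rot: [-179.9, -0.0, 172.9]
wrist_force: [-9.3, -3.0, 11.0]
opening: 0.07
```

Emit:
servo_tool([
  [[-10, 0, 0, 0, 0, 0], [-10, 0, 0, 0, 0, 0], [-10, 0, 0, 0, 0, 0]],
])

```text
time: 4.0
ee_pos: [0.5428, 0.0469, 0.047]
tcp_rot: [-180.0, 0.0, 172.9]
wrist_force: [-6.8, 1.0, 8.3]
opening: 0.0698
```

```bash
python3 st.py 3
```

```text
4.0 [0.5428 0.0469 0.047 ] [-1.7998e+02  1.0000e-02  1.7291e+02] [  5.   5. -12.  73.  -0.  12.] [-152.2  159.2] [-6.8  1.   8.3]
```

View pics/m3.png

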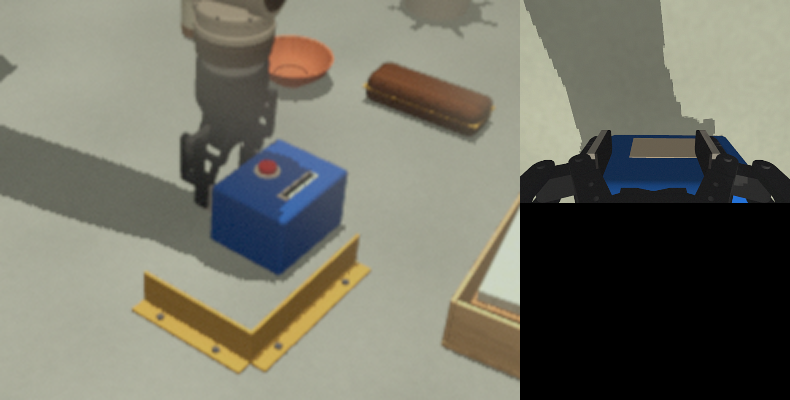

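```bash
python3 - <<'E'
import cv2
b=cv2.imread('pics/s3.png');a=cv2.imread('pics/w3.png')
cv2.imwrite('pics/s3c.png',cv2.resize(b[150:290,310:430],None,fx=4,fy=4,interpolation=2))
E
```

```text
(no output)
```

View pics/s3c.png

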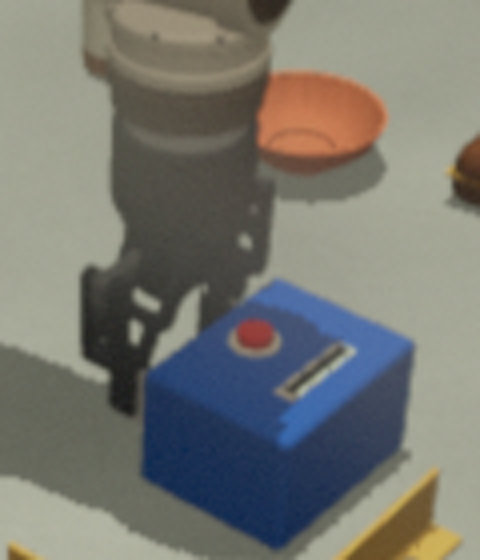

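View pics/w3.png

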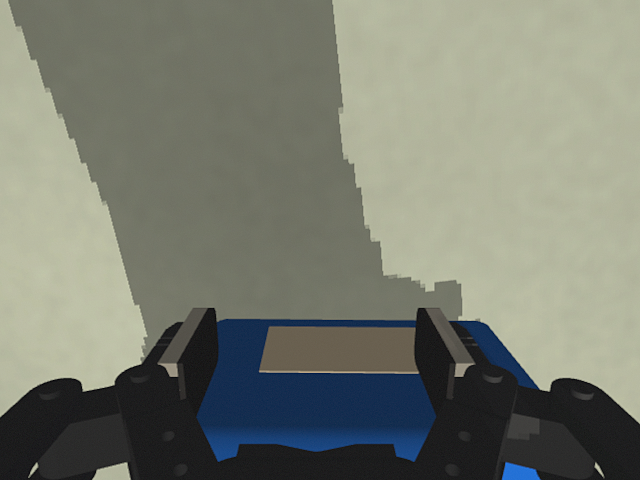

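Emit:
servo_tool([
  [[12, 0, 0, 0, 0, 0], [0, 0, 6, 0, 0, 0], [0, 0, 0, 0, 0, 0]],
])

```text
time: 4.4
ee_pos: [0.5299, 0.0486, 0.0387]
tcp_rot: [-180.0, -0.0, 172.9]
wrist_force: [0.6, -0.0, -0.1]
opening: 0.0701
```

Emit:
servo_tool([
  [[-10, 0, 0, 0, 0, 0], [-6, 0, 0, 0, 0, 0], [-6, 0, 0, 0, 0, 0], [-6, 0, 0, 0, 0, 0]],
])

```text
time: 4.8
ee_pos: [0.5588, 0.0449, 0.0392]
tcp_rot: [180.0, -0.0, 172.9]
wrist_force: [-4.3, 0.2, 1.4]
opening: 0.07
```

```bash
python3 st.py 4
```

```text
4.8 [0.5588 0.0449 0.0392] [ 1.8000e+02 -4.0000e-02  1.7291e+02] [  5.   8. -10.  72.   0.  12.] [-136.1  159.2] [-4.3  0.2  1.4]
```

View pics/m4.png

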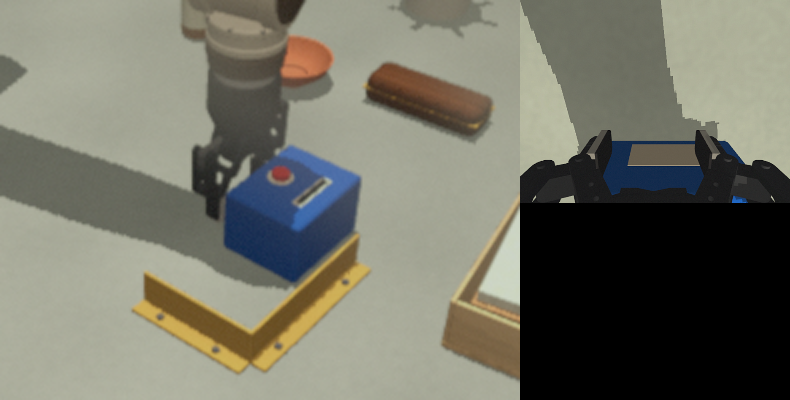

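Emit:
servo_tool([
  [[-6, 0, 0, 0, 0, 0], [-6, 0, 0, 0, 0, 0], [-6, 0, 0, 0, 0, 0], [0, 0, 0, 0, 0, 0]],
])

```text
time: 5.3
ee_pos: [0.5773, 0.0426, 0.0393]
tcp_rot: [180.0, 0.1, 172.9]
wrist_force: [-1.2, -0.1, -0.0]
opening: 0.0702
```

Emit:
servo_tool([
  [[20, 0, 0, 0, 0, 0], [5, 0, 0, 0, 0, 0], [0, 0, -45, 0, 0, 0], [0, 0, -45, 0, 0, 0], [0, 0, -45, 0, 0, 0]],
])

```text
time: 5.8
ee_pos: [0.5515, 0.0458, 0.1762]
tcp_rot: [180.0, 0.0, 172.9]
wrist_force: [1.7, -0.4, 0.2]
opening: 0.0701
```

```bash
python3 st.py 5; python3 - <<'E'
from h import *
overlay(pickle.load(open('w5.pkl','rb')),'w5o',[.60,.03,-.122])
E
```

```text
5.8 [0.5515 0.0458 0.1762] [1.8000e+02 5.0000e-02 1.7291e+02] [ 5.  5.  1. 87. -0. 12.] [-143.5  159.2] [ 1.7 -0.4  0.2]
```

View pics/m5.png

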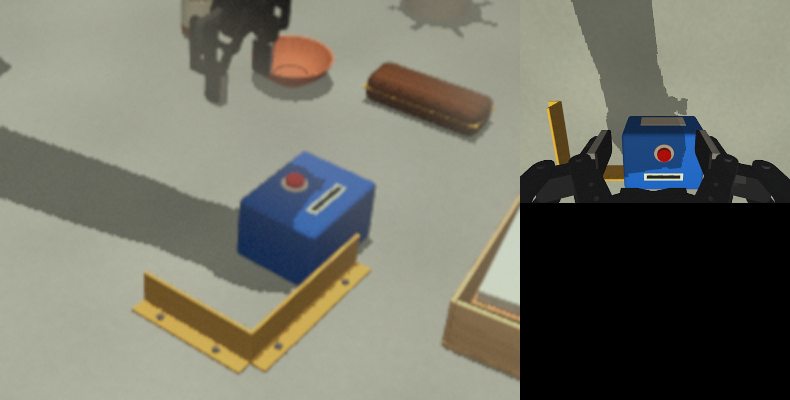

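View pics/w5o.png

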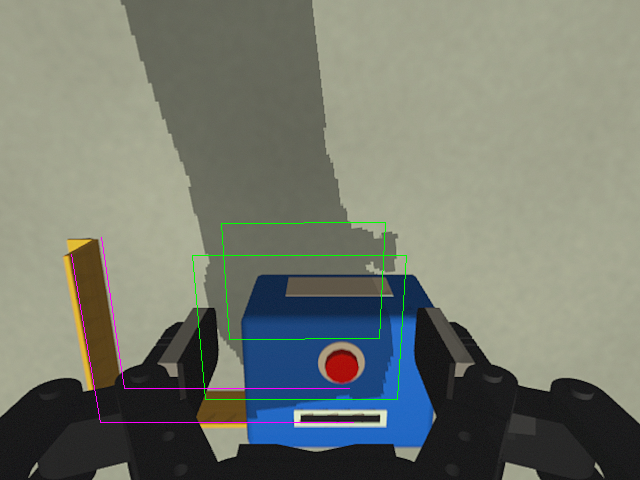

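```bash
python3 - <<'E'
from h import *
p=pickle.load(open('w5.pkl','rb'))
for u,v,z in [(259,276,0),(417,277,0),(244,318,.075),(434,316,.075),(341,362,.08)]: print(incor(ray(p,u,v,z))*1000)
E
```

```text
[-99.22929867 115.70636953]
[-98.19052816 235.73602328]
[-102.0961574   116.62597145]
[-103.18318238  228.28079496]
[-75.63173354 173.79818896]
```

Emit:
servo_tool([
  [[20, 0, 0, 0, 0, 0.142], [0, 0, 0, 0, 0, 0.143], [0, 0, 0, 0, 0, 0.143], [0, 0, 0, 0, 0, 0.143], [0, 0, 0, 0, 0, 0.143]],
], gripper=40)

```text
time: 6.4
ee_pos: [0.532, 0.0483, 0.1744]
tcp_rot: [180.0, 0.0, 131.7]
wrist_force: [0.8, -0.3, 0.6]
opening: 0.0401
```

Emit:
servo_tool([
  [[0, 0, 0, 0, 0, 0.143], [0, 0, 0, 0, 0, 0.143], [0, 0, 0, 0, 0, 0.143], [0, 0, 0, 0, 0, 0.143], [0, 0, 0, 0, 0, 0.143]],
])

```text
time: 6.9
ee_pos: [0.5321, 0.0483, 0.1743]
tcp_rot: [179.9, -0.0, 90.7]
wrist_force: [-0.2, -0.2, 0.0]
opening: 0.0399
```

Emit:
servo_tool([
  [[0, 0, 0, 0, 0, 0.143], [40, 0, 0, 0, 0, 0], [40, 20, 0, 0, 0, 0], [35, 30, 0, 0, 0, 0], [0, 0, 0, 0, 0, 0]],
])

```text
time: 7.4
ee_pos: [0.5981, 0.1595, 0.1713]
tcp_rot: [-179.9, 0.0, 83.0]
wrist_force: [-0.5, -0.1, -0.4]
opening: 0.04
```

```bash
python3 st.py 6
```

```text
7.4 [0.5981 0.1595 0.1713] [-1.7991e+02  1.0000e-02  8.3000e+01] [ 15.  14.  11.  88.   0. 112.] [-111.   277.7] [-0.5 -0.1 -0.4]
```

View pics/w6.png

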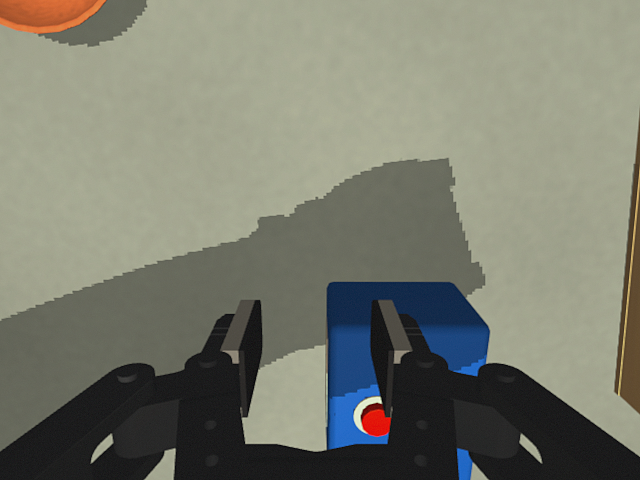

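Emit:
servo_tool([
  [[0, 28, 0, 0, 0, 0], [0, 28, 20, 0, 0, 0], [0, 0, 40, 0, 0, 0], [0, 0, 40, 0, 0, 0], [0, 0, 32, 0, 0, 0]],
])

```text
time: 8.0
ee_pos: [0.6503, 0.1477, 0.0408]
tcp_rot: [-180.0, 0.0, 82.8]
wrist_force: [-0.2, -0.6, -0.2]
opening: 0.04
```

Emit:
servo_tool([
  [[0, 0, 0, 0, 0, 0], [0, 0, 0, 0, 0, 0]],
])

```text
time: 8.2
ee_pos: [0.651, 0.1484, 0.0438]
tcp_rot: [180.0, -0.0, 82.8]
wrist_force: [-0.4, -0.2, 0.8]
opening: 0.0402
```

```bash
python3 st.py 7
```

```text
8.2 [0.651  0.1484 0.0438] [ 1.7996e+02 -1.0000e-02  8.2790e+01] [ 13.  22.   7.  75.  -0. 110.] [-57.2 273.2] [-0.4 -0.2  0.8]
```

View pics/m7.png

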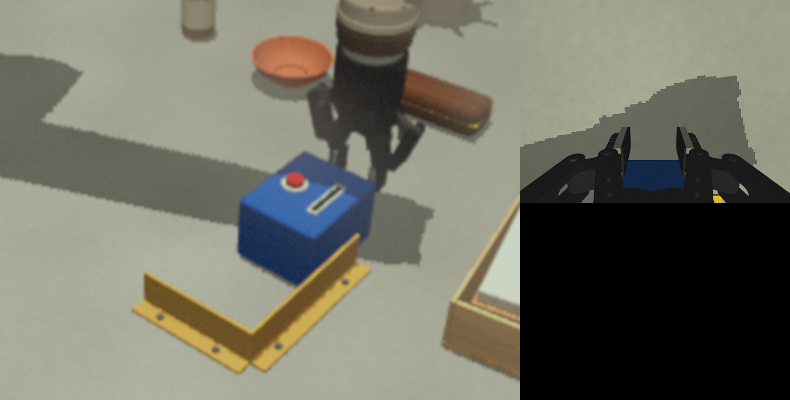

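Emit:
servo_tool([
  [[-8, 0, 5, 0, 0, -0.004], [-10, 0, 0, 0, 0, 0], [-8, 0, 0, 0, 0, 0], [-8, 0, 0, 0, 0, 0], [-8, 0, 0, 0, 0, 0]],
])

```text
time: 8.8
ee_pos: [0.6463, 0.1071, 0.0378]
tcp_rot: [180.0, -0.1, 83.1]
wrist_force: [-0.7, 5.0, 1.5]
opening: 0.0399
```

Emit:
servo_tool([
  [[-8, 0, 0, 0, 0, 0], [-8, 0, 0, 0, 0, 0], [-8, 0, 0, 0, 0, 0], [-8, 0, 0, 0, 0, 0], [-8, 0, 0, 0, 0, 0]],
])

```text
time: 9.3
ee_pos: [0.6412, 0.0672, 0.0373]
tcp_rot: [180.0, -0.0, 83.1]
wrist_force: [1.1, 3.7, 2.5]
opening: 0.04
```

```bash
python3 st.py 8
```

```text
9.3 [0.6412 0.0672 0.0373] [180.    -0.    83.07] [  6.  19.   3.  74.   0. 103.] [-57.1 191.3] [1.1 3.7 2.5]
```

View pics/m8.png

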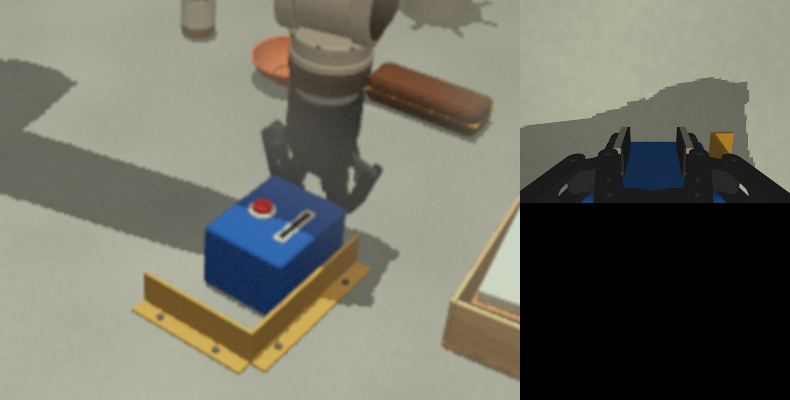

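Emit:
servo_tool([
  [[-8, 0, 0, 0, 0, 0], [-8, 0, 0, 0, 0, 0], [-8, 0, 0, 0, 0, 0], [-8, 0, 0, 0, 0, 0], [-6, 0, 0, 0, 0, 0]],
])

```text
time: 9.9
ee_pos: [0.6364, 0.0291, 0.0371]
tcp_rot: [-180.0, 0.0, 83.0]
wrist_force: [0.2, 2.6, -0.9]
opening: 0.0397
```

Emit:
servo_tool([
  [[-4, 0, 0, 0, 0, 0], [-3, 0, 0, 0, 0, 0], [-3, 0, 0, 0, 0, 0]],
])

```text
time: 10.2
ee_pos: [0.6354, 0.0199, 0.0372]
tcp_rot: [-180.0, -0.0, 83.1]
wrist_force: [1.2, 3.0, -1.0]
opening: 0.0397
```

```bash
python3 st.py 9
```

```text
10.2 [0.6354 0.0199 0.0372] [-179.99   -0.     83.07] [ 2. 18.  1. 74.  0. 99.] [-57.1 143.7] [ 1.2  3.  -1. ]
```

View pics/m9.png

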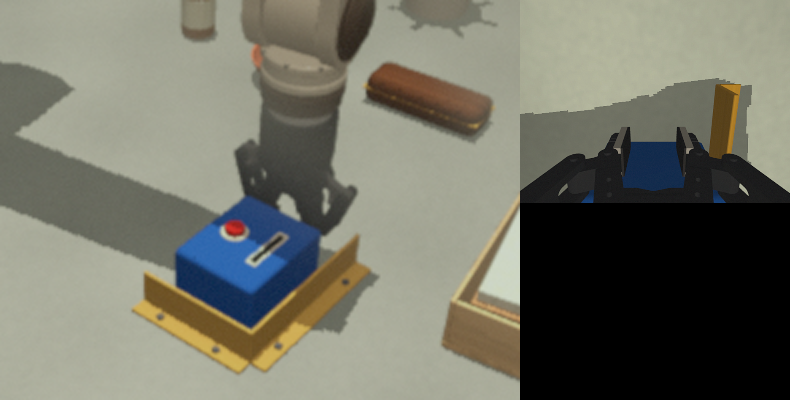

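Nearly at the side plate; creeping in while watching the force.

Emit:
servo_tool([
  [[-3, 0, 0, 0, 0, 0], [-3, 0, 0, 0, 0, 0]],
])

```text
time: 10.5
ee_pos: [0.6348, 0.0143, 0.0374]
tcp_rot: [180.0, -0.0, 83.1]
wrist_force: [0.2, 2.1, -0.6]
opening: 0.0402
```

Emit:
servo_tool([
  [[-2, 0, 0, 0, 0, 0], [-2, 0, 0, 0, 0, 0]],
])

```text
time: 10.7
ee_pos: [0.6342, 0.0101, 0.0373]
tcp_rot: [180.0, -0.0, 83.1]
wrist_force: [-0.2, 3.3, -1.6]
opening: 0.0398
```

Emit:
servo_tool([
  [[-2, 0, 0, 0, 0, 0], [-1, 0, 0, 0, 0, 0]],
])

```text
time: 10.9
ee_pos: [0.634, 0.0098, 0.0378]
tcp_rot: [-180.0, -0.3, 83.2]
wrist_force: [-1.5, 21.2, 4.2]
opening: 0.0397
```

Emit:
servo_tool([
  [[-1, 0, 0, 0, 0, 0], [-1, 0, 0, 0, 0, 0]],
])

```text
time: 11.1
ee_pos: [0.6339, 0.0097, 0.0381]
tcp_rot: [180.0, -0.5, 83.3]
wrist_force: [-0.6, 32.5, 5.7]
opening: 0.04
```

```bash
python3 st.py 10; python3 - <<'E'
import cv2
b=cv2.imread('pics/s10.png')
cv2.imwrite('pics/s10c.png',cv2.resize(b[200:350,290:440],None,fx=4,fy=4,interpolation=2))
E
```

```text
11.1 [0.6339 0.0097 0.0381] [180.    -0.47  83.27] [ 1. 17.  1. 73.  0. 97.] [-57.3 133.4] [-0.6 32.5  5.7]
```

View pics/s10c.png

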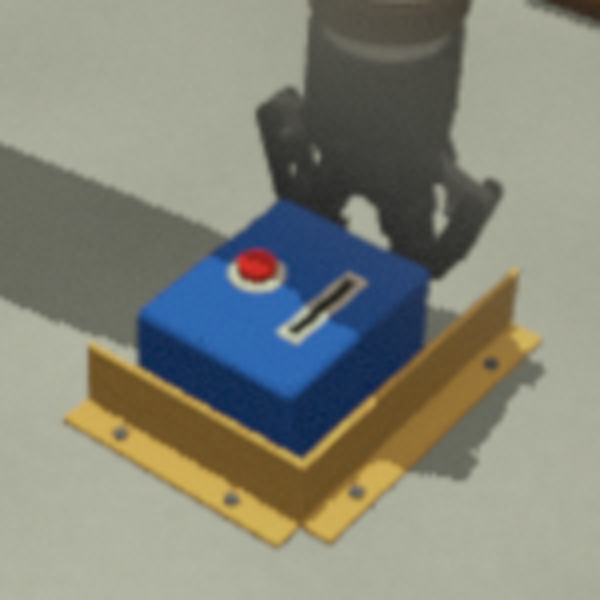

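Emit:
servo_tool([
  [[6, 0, 0, 0, 0, 0], [15, 0, 0, 0, 0, 0], [10, 0, -30, 0, 0, 0], [0, 0, -50, 0, 0, 0], [0, 0, -50, 0, 0, 0]],
])

```text
time: 11.7
ee_pos: [0.6367, 0.0365, 0.168]
tcp_rot: [-179.9, 0.1, 83.1]
wrist_force: [1.2, -1.0, 0.5]
opening: 0.04
```

Emit:
servo_tool([
  [[-26, -25, 0, 0, 0, -0.003], [-26, -25, 0, 0, 0, 0], [-26, -25, 0, 0, 0, 0], [-26, -25, 0, 0, 0, -0.143], [0, 0, 0, 0, 0, -0.143]],
], gripper=70)

```text
time: 12.2
ee_pos: [0.5234, -0.0573, 0.1679]
tcp_rot: [-180.0, 0.1, 99.8]
wrist_force: [1.2, 0.5, 0.4]
opening: 0.0703
```

Emit:
servo_tool([
  [[0, 0, 0, 0, 0, -0.143], [0, 0, 0, 0, 0, -0.143], [0, 0, 0, 0, 0, -0.143], [0, 0, 0, 0, 0, -0.143], [0, 0, 0, 0, 0, -0.143]],
])

```text
time: 12.7
ee_pos: [0.5258, -0.0554, 0.1673]
tcp_rot: [-180.0, 0.0, 140.9]
wrist_force: [0.5, -0.1, -0.3]
opening: 0.0702
```

Emit:
servo_tool([
  [[0, 0, 0, 0, 0, -0.143], [0, 0, 0, 0, 0, -0.143], [0, 0, 0, 0, 0, -0.143], [0, 0, 0, 0, 0, -0.143], [0, 0, 0, 0, 0, 0]],
])

```text
time: 13.2
ee_pos: [0.5258, -0.0553, 0.1673]
tcp_rot: [-180.0, -0.0, 173.5]
wrist_force: [-0.5, 0.1, -0.7]
opening: 0.07
```

```bash
python3 st.py 11;  python3 - <<'E'
from h import *
q=[.62976,-.0637,-.122]
overlay(pickle.load(open('w11.pkl','rb')),'w11o',q);overlay(pickle.load(open('s11.pkl','rb')),'s11o',q)
E
```

```text
13.2 [ 0.5258 -0.0553  0.1673] [-179.97   -0.    173.47] [-6.  1. -3. 86. -0.  1.] [-156.7   55.7] [-0.5  0.1 -0.7]
```

View pics/w11o.png

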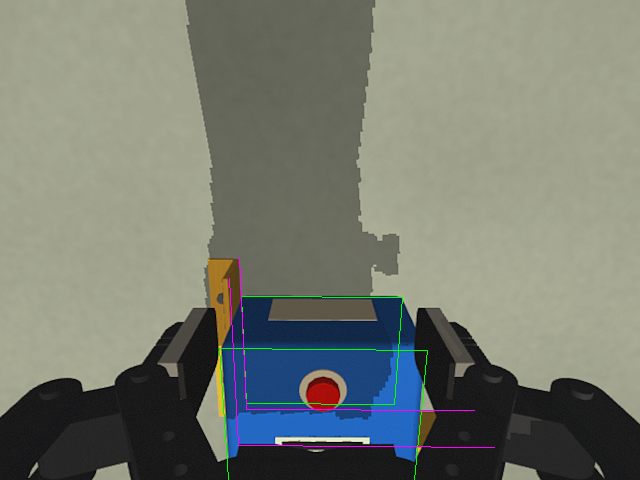

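View pics/s11o.png

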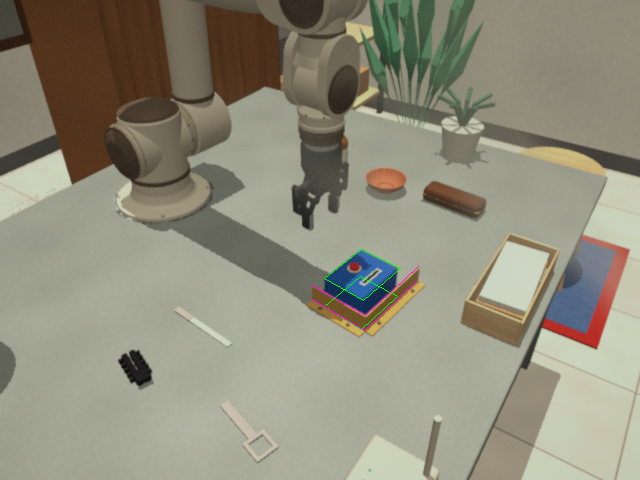

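Emit:
servo_tool([
  [[0, 9, 30, 0, 0, 0.008], [0, 0, 40, 0, 0, 0], [0, 0, 40, 0, 0, 0], [0, 0, 18, 0, 0, 0], [0, 0, 0, 0, 0, 0]],
], gripper=50)

```text
time: 13.8
ee_pos: [0.5248, -0.0463, 0.0363]
tcp_rot: [-180.0, -0.3, 172.7]
wrist_force: [-0.9, -0.3, 0.6]
opening: 0.0497
```

```bash
python3 st.py 12
```

```text
13.8 [ 0.5248 -0.0463  0.0363] [-179.98   -0.3   172.71] [ -5.   4. -15.  72.  -0.   2.] [-158.8   64.6] [-0.9 -0.3  0.6]
```

View pics/m12.png

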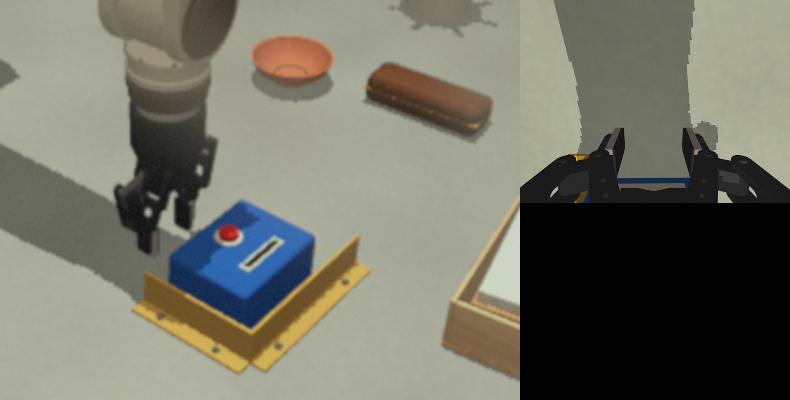

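Right finger is well inside the side plate. Push to the back plate; contact is expected at about cx −114, seat at about −109.

Emit:
servo_tool([
  [[-15, 0, 0, 0, 0, -0.005], [-15, 0, 0, 0, 0, 0], [-8, 0, 0, 0, 0, 0], [-4, 0, 0, 0, 0, 0]],
])

```text
time: 14.3
ee_pos: [0.5691, -0.0516, 0.0405]
tcp_rot: [-180.0, 0.0, 173.1]
wrist_force: [-4.6, 1.1, 2.5]
opening: 0.0505
```

Emit:
servo_tool([
  [[-3, 0, 0, 0, 0, 0], [-2, 0, 0, 0, 0, 0]],
])

```text
time: 14.5
ee_pos: [0.5732, -0.0521, 0.0395]
tcp_rot: [-180.0, -0.0, 173.2]
wrist_force: [-4.4, 0.4, 1.9]
opening: 0.0503
```

Emit:
servo_tool([
  [[-2, 0, 0, 0, 0, 0], [-1, 0, 0, 0, 0, 0]],
])

```text
time: 14.7
ee_pos: [0.5742, -0.0522, 0.0389]
tcp_rot: [-180.0, -0.3, 173.2]
wrist_force: [-18.0, 2.1, 8.3]
opening: 0.05
```

Emit:
servo_tool([
  [[6, 0, 0, 0, 0, 0], [15, 0, 0, 0, 0, 0], [20, 0, 0, 0, 0, 0], [0, 0, -50, 0, 0, 0], [0, 0, -50, 0, 0, 0]],
])

```text
time: 15.2
ee_pos: [0.5338, -0.0474, 0.1388]
tcp_rot: [-180.0, -0.2, 173.2]
wrist_force: [1.4, -0.5, 0.4]
opening: 0.0502
```

Emit:
servo_tool([
  [[20, 0, -40, 0, 0, 0], [0, 0, 0, 0, 0, 0]],
])

```text
time: 15.4
ee_pos: [0.5169, -0.0453, 0.1859]
tcp_rot: [180.0, 0.6, 173.2]
wrist_force: [0.1, -0.6, -0.3]
opening: 0.0497
```

```bash
python3 st.py 13;  python3 - <<'E'
from h import *
q=[.63472,-.06433,-.122]
overlay(pickle.load(open('w13.pkl','rb')),'w13o',q)
b=cv2.imread('pics/s13.png');b=cv2.resize(b[200:350,290:440],None,fx=4,fy=4,interpolation=2);cv2.imwrite('pics/s13c.png',b)
E
```

```text
15.4 [ 0.5169 -0.0453  0.1859] [179.98   0.57 173.19] [-5. -1. -3. 87. -0.  2.] [-166.7   64.6] [ 0.1 -0.6 -0.3]
```

View pics/w13o.png

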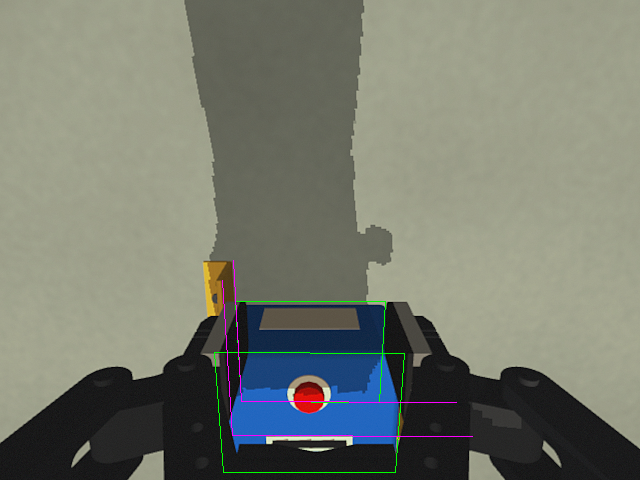

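View pics/s13c.png

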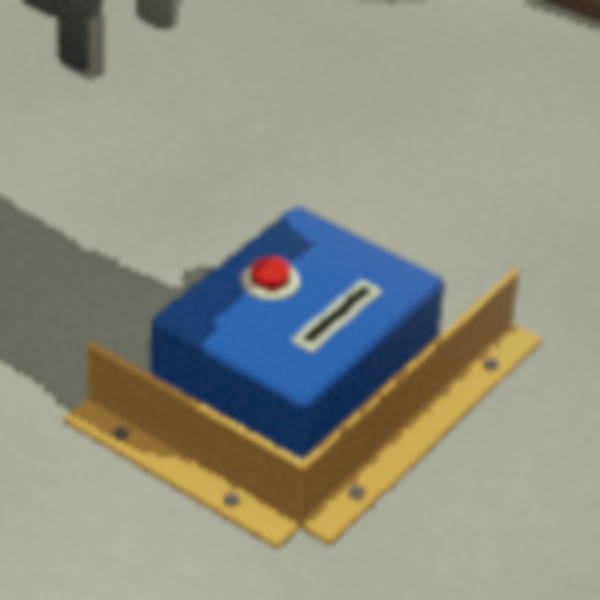

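```bash
cat > fit2.py <<'E'
from h import *
from scipy.optimize import least_squares
S=pickle.load(open('s13.pkl','rb'))
cs=lambda u,v:((u+.5)/4-.5+290,(v+.5)/4-.5+200)
a,b=.0475,.06
bank=[((298,206),(-a,b,.075)),((303,407),(a,-b,.075)),((443,281),(a,b,.075)),((152,320),(-a,-b,.075))]
cor=[((518,270),(0,.186,.04)),((303,463),(0,0,.04)),((90,345),(-.13,0,.04))]
def f(pts,ini):
    def r(q):
        c,s=np.cos(q[2]),np.sin(q[2]);o=[]
        for uv,X in pts: o+=list(np.array(proj(S,(q[0]+c*X[0]-s*X[1],q[1]+s*X[0]+c*X[1],X[2])))-cs(*uv))
        return np.array(o)
    z=least_squares(r,ini); print(np.round(r(z.x).reshape(-1,2),1).tolist()); return z.x
B=f(bank,[.63,-.06,-.1]);Q=f(cor,[.67,-.13,-.1])
c,s=np.cos(Q[2]),np.sin(Q[2]);print(B,Q,np.array([[c,s],[-s,c]])@(B[:2]-Q[:2])*1000,B[2]-Q[2])
E
python3 fit2.py; python3 - <<'E'
from h import *
p=pickle.load(open('w13.pkl','rb'))
for u,v,z in [(384,306,0),(308,398,.0825),(247,305,0),(320,305,0)]: print(incor(ray(p,u,v,z))*1000)
E
```

```text
[[-0.6, -0.7], [0.3, 0.4], [1.9, -0.0], [-1.6, -0.1]]
[[-0.5, 0.1], [-0.1, 0.3], [0.6, -0.3]]
[ 0.63619192 -0.06577974 -0.12646776] [ 0.67680316 -0.13109866 -0.12193633] [-48.25472614  59.89421016] -0.004531428964119441
[-91.02522519 119.3499243 ]
[-66.68287001  59.69012401]
[-91.58758539   9.34951685]
[-91.75782816  67.93695737]
```

```bash
python3 - <<'E'
from h import *
T=bot.camera('top');S=bot.camera('scene')
for n,p in (('top',T),('scene',S)):
    for l in ['dish','case','cologne_mid','file','clip','opener']:
        r=bot.look_for(p,l); print(n,l,[(np.round(x['rect']),round(x['confidence'],2)) for x in r[:1]])
o=bot.get_obs();print(o['time'],o['ee_pos'],o['qd'].round(2))
bot.job_done()
E
```

```text
top dish [(array([165., 231.,  41.,  38.]), 0.91)]
top case [(array([170., 160.,  27.,  53.]), 0.82)]
top cologne_mid [(array([159., 303.,  23.,  15.]), 0.6)]
top file [(array([414., 247.,   7.,  54.]), 0.72)]
top clip [(array([459., 265.,  21.,  31.]), 0.56)]
top opener []
scene dish [(array([364., 167.,  41.,  25.]), 0.76)]
scene case [(array([423., 182.,  65.,  36.]), 0.82)]
scene cologne_mid [(array([339., 124.,   8.,  38.]), 0.49)]
scene file [(array([175., 307.,  55.,  38.]), 0.62)]
scene clip [(array([119., 347.,  34.,  39.]), 0.55)]
scene opener [(array([222., 399.,  58.,  61.]), 0.93)]
16.2 [ 0.51587897 -0.0452249   0.17924263] [ 0.01 -0.12  0.11  0.    0.04  0.01]
the job is handed in; nothing more can be done
```

The coin bank is parked in the brass corner stop and the job is handed in at about 16 s. I had no verdict back, so this rests on my own checks.

**What I did:** I used both fingers as a straight bar and pushed the front face, which squared the bank up. Then I pushed its left side against the side plate and its front against the back plate. Finally I lifted the gripper clear.

**Last checks, in the corner frame:**

| Check | Measured | Target |
|---|---|---|
| Bank centre, scene camera | x −48.3 mm, y 59.9 mm | x −47.5 mm, y 60 mm |
| Bank centre from the button, wrist camera | x about −48.7 mm, y 59.7 mm | x −47.5 mm, y 60 mm |
| Angle to the stop | about 0.005 rad | below 0.06 rad |

- **Seating:** the push force rose sharply at both plates, peaking at about 33 N against the side plate and 20 N against the back plate.
- **Upward force:** the first push put an upward force of up to 11 N on the tool. I backed off, lowered the fingers 6 mm, and it fell to a few newtons, apart from about 8 N while pressing on the plates.
- **Button:** I could not read its travel directly. The gripper body should have stayed about 8 mm or more above it, and it looks raised in the pictures.
- **Bystanders:** all were found again within a few pixels of where they started, with two partial exceptions. The top view missed the opener, though the scene view had it in place. The scene box for the cologne came out narrower, as the arm partly hid it, but the top view had it in place.

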